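# Index the specimen wheel of the inspection microscope

## Task

The dish under the microscope is done with: bring the red dish, one station to its left or right, under the lens. Draw the spring index pin by its black knob, turn the wheel that way by one station and let the pin drop into that station's hole until it is fully home, then let go. The holes are only roughly an eighth of a turn apart, so feel for the hole; never force the wheel once the pin has caught, and leave the dishes in their seats and the other things on the bench alone.

Things in the scene. Friction and masses are not known exactly. Their poses are not given: they have to be found in the camera images.
- stage_base: Ivory foot (385 x 270 x 22 mm) of a digital inspection microscope: horizontal index stage on its near part, 350 mm column with camera tube at its far end. Origin on the wheel's vertical axis, on the bench; x points from the pin's starting place towards lens and column, z up. Fixed, but stands elsewhere each time, turned up to 20 degrees.
- axis (a point): Point on the wheel's vertical axis, at the height of the dividing ring's face (36 mm over the bench).
- focus (a point): Point under the lens where a dish is viewed: 62 mm from the wheel's axis, at the height of the wheel's top (50 mm over the bench); the lens ends 87 mm above it, with a white ring light 62 mm across.
- wheel (a joint): Angle of the specimen wheel, rad: 0 at the start, positive anticlockwise from above, turns freely (drag 0.15 N m). Black disc 176 mm across, top 50 mm over the bench, eight dish seats on a 62 mm radius, 45 degrees apart. Opposite the lens at the start an aluminium index arm (28 mm wide, top 54 mm over the bench) sticks out of its rim and carries the index pin round with it.
- index_pin (a joint): Height of the spring index pin in m: 0 fully home in a hole; about 0.008 when its tip slides on the ring's face; 0.012 at the upper stop. The spring pushes it down with 4 N when home, 6 N at 0.008. Pin 10 mm across, on a 105 mm radius from the wheel's axis; it must be lifted more than 8 mm to clear its hole.
- knob (a point): Middle of the pin's black knob (26 mm across, 26 mm high, upright axis, orange dot on top), one piece with the pin: 83 mm over the bench when home. Seize it by its sides from above. Below it is the pin's barrel, 23 mm wide: barrel top at 67 mm, underside of the knob at 70 mm over the bench when home.
- dividing_ring: Fixed steel ring under the wheel, 256 mm across, smooth face 36 mm over the bench. Each station has a 12 mm hole on a 105 mm radius, in a flush bronze shoe; 1 mm play around the pin. The shoes next to the starting hole are set by hand: their holes lie anywhere from 37 to 53 degrees from it. More than 20 N on the ring is forcing. Origin on the wheel's axis on the bench.
- dish_red: Closed 35 mm Petri dish (35 mm across, 11 mm high, 20 g) with a red filling, lying loose in a seat of the wheel (collar 4 mm high). Origin: centre of its underside. The one wanted under the lens; at the start in the seat 45 degrees to one side of the lens or the other.
- dish_blue: Closed 35 mm Petri dish (35 mm across, 11 mm high, 20 g) with a blue filling, lying loose in a seat of the wheel (collar 4 mm high). Origin: centre of its underside. In the seat on the other side of the lens.
- dish_green: Closed 35 mm Petri dish (35 mm across, 11 mm high, 20 g) with a green filling, lying loose in a seat of the wheel (collar 4 mm high). Origin: centre of its underside. Under the lens at the start.
- dish_yellow: Closed 35 mm Petri dish (35 mm across, 11 mm high, 20 g) with a yellow filling, lying loose in a seat of the wheel (collar 4 mm high). Origin: centre of its underside. In the seat 90 degrees from the lens.
- phone: Phone in a teal case, 150 x 75 x 9 mm, lying on the bench. Leave alone. Origin: centre of its underside.
- marker: Black and grey marker, 130 mm long, lying on a worksheet. Leave alone. Origin at its middle.
- pen: Black pen, 130 mm long, lying on a blue notebook. Leave alone. Origin at its middle.
- slide_box: Blue microscope slide box, 102 x 82 x 34 mm. Leave alone. Origin: centre of its underside.
- stain_bottle: Small amber bottle, 36 mm across, 75 mm high. Leave alone. Origin: centre of its underside.
- beaker: Glass beaker, 60 mm across, 70 mm high. Leave alone. Origin: centre of its underside.
There are look-alikes about, which are no part of the job. Leave any grey or pink look-alike of the dish_yellow alone.

How it is judged:
By the outcome, as a careful person would: the job done as asked, in the order asked, and still so for the second after the job is handed in, with the robot touching nothing.
It also fails if it takes over 45 s, if anything falls off the work surface, if the arm or the gripper's body presses on something with over 40 N, if the wrist force passes 120 N, or if a joint passes its speed limit or range.

## Robot

A 7-joint arm with a two-finger parallel gripper is mounted at the origin on the work surface. World frame = base frame: x ahead of the robot, y to its left, z up, the work surface at z = 0. Lengths are in mm, angles in rad, forces in N, time in s.
With the tool pointing down it reaches from about 425 to 825 mm from the base axis. Payload 3.6 kg.
Tool frame: the origin (TCP) lies at the very end of the fingers, on their centre line; the grasp point (between the pads) lies 19 mm behind it; z points along the fingers, y is the line along which they close (so a half turn about z gives the same grasp; the last joint's range is limited). The gripper opens to 85 mm and grips with 20 to 120 N. Pads are 22 mm wide; open, the fingers measure 114 mm over their backs; the gripper's body (76 mm by 85 mm) begins 54 mm behind the grasp point. The pads swing forward as they close: fully open they stand 13 mm farther back than shut.
Start: joints at [1.198, 0.615, -0.013, 1.423, 0.008, 1.103, -0.04], TCP at [220.939, -611.268, 231.297] pointing down, gripper open.
Joint ranges: [-3.12, 3.12], [-0.3, 2.06], [-1.34, 1.32], [0.26, 2.42], [-1.36, 4.5], [0.01, 1.98], [-2.84, 2.84]. Speed limits (rad/s): [2.79, 2.79, 3.14, 3.14, 3.14, 3.14, 3.14].

## Interface

Orientations are given as [roll, pitch, yaw] about the fixed x, y, z axes, in that order (R = Rz(yaw) Ry(pitch) Rx(roll)).
In Python, from station import manip gives the robot as it stands.
- The arm moves only by the tool arm_command, never from a script. Its argument "increments" is a list of rows, each a list of 7 numbers: the turn, a rotation vector about the world's x, y, z in rad, then the shift along the world's x, y, z in cm, then the finger opening in cm, from 0 to 8.54. In form: [[rx, ry, rz, tx, ty, tz, gripper], ...]. A call has 1 to 10 rows; each row is the pose to reach, as a shift and turn from the pose commanded when the call began; what a row does not reach only later rows make up. A row lasts 1/12 s, in which the tool goes at most 41.7 mm and 7.16 degrees, less where a joint would pass 70% of its speed; a pose out of reach is approached as far as the arm can. A call with a gripper value outside its range is refused whole. The fingers move at their own pace and stop on an object; the grip force is fixed at half the most. Time passes only in rows, so rows that repeat a pose let the fingers close. It gives the time, the measured TCP pose, the force, the opening and the grip force at its end, in the units of the state.
- manip.observe(): the state, without advancing time (a new reading comes with each control period).
- manip.snapshot(name): name is "side" or "top"; returns a dict with "frame" (400x640x3 uint8, red, green, blue), "range_z" (400x640 float32, mm along the optical axis (not along the pixel's ray), 0 where there is no reading), "mtx" (3x3 intrinsics, pixels), "k1" (the pictures are not rectified: a ray, as slopes to the right and down, at radius r is drawn at 1 + k1 r^2 times it, then the intrinsics apply), "R" (3x3) and "t" (3): a world point X has camera coordinates R X + t. Camera axes: x right, y down, z forward; pixel columns grow to the right and rows downward; lengths in mm; the calibration is good to about 2 mm. A picture is of the moment at which its call begins.
- manip.close_job(): hands the job in; it is judged then, once.
Trained networks look in the newest picture that a camera, given by its name, has taken for a name from the list of things; names that differ only in an ending like _2 or _b are one class to them, and where a whole thing is asked for, a point or a joint stands for the part that bears it (a point fixed in the world has none). Each returns a list of dicts, best first, with "p" (0 to 1); they miss things now and then, are a little off and sometimes report something else, mostly with a low value. They report only what shows in the picture. A call takes as long as a camera call. They do not tell look-alikes from the thing itself.
- manip.look_for(camera, name): "bbox" ([left, top, right, bottom] in pixels, round what is visible of it).
- manip.pinpoint(camera, name): "location" ([column, row] in pixels: a listed point, or the origin of a listed thing).
The state is a dict: "time": time; "joint_positions": joint angles; "qd": joint speeds; "effort": joint torques, N m; "tool_pos": TCP position; "eef_rot": TCP orientation; "wrist_force": force on the tool from outside, world axes, zero at the start; "moment": the same for the moment, N m; "finger_gap": opening from 0.0 (shut) to 1.0 (fully open); "grasp_force": force on a finger pad.
Only numpy, scipy, OpenCV 4.12 (cv2) and the standard library are available. Lean on these libraries where they do the work, as an engineer would, in place of code of your own. Each camera call takes 0.05 s, during which the arm holds its last target. There are 200 camera calls.

## Working session

There is one attempt and no reset: what is moved stays moved. The work goes in short steps, Python scripts to look and compute and a tool call to move; the robot and the scene stay as the last step left them, time stands still between calls to the robot, and variables do not carry over. Pictures are saved under pics/ and viewed, at most 10 in all, crops included, and the job is handed in when it is done.

Besides the shell and the picture viewer there is one more tool, called by a JSON object that holds its "op" and its "data". arm_command: Moves the arm, as the interface text tells. Its arguments: {"type":"object","properties":{"increments":{"type":"array"}},"required":["increments"]}

```bash
mkdir -p pics
cat > h.py <<'E'
import numpy as np, cv2
from station import manip
def ray(s,px):
    K=s["mtx"];d=np.array([(px[0]-K[0,2])/K[0,0],(px[1]-K[1,2])/K[1,1]]);u=d.copy()
    for _ in range(20): u=d/(1+s["k1"]*(u@u))
    return np.array([u[0],u[1],1.])
def atz(s,px,z):
    R,t=np.array(s["R"]),np.array(s["t"]);c=-R.T@t;v=R.T@ray(s,px);return c+v*(z-c[2])/v[2]
def proj(s,X):
    c=np.array(s["R"])@np.array(X,float)+s["t"];u=c[:2]/c[2];u=u*(1+s["k1"]*(u@u));K=s["mtx"]
    return np.array([K[0,0]*u[0]+K[0,2],K[1,1]*u[1]+K[1,2]])
def save(s,n,box=None,f=1):
    im=s["frame"][:,:,::-1]
    if box: im=im[box[1]:box[3],box[0]:box[2]]
    cv2.imwrite("pics/"+n,cv2.resize(im,None,fx=f,fy=f,interpolation=cv2.INTER_CUBIC))
E
python3 - <<'E'
from h import *
Z=dict(knob=83,axis=36,focus=50,dish_red=50,dish_blue=50,dish_green=50,dish_yellow=50,stage_base=0)
ims=[]
for c in("top","side"):
    s=manip.snapshot(c); ims.append(s["frame"][:,:,::-1])
    for n,z in Z.items():
        for d in manip.pinpoint(c,n)[:3]: print(c,n,round(d["p"],2),np.round(d["location"]),np.round(atz(s,d["location"],z)))
    save(s,c+"0.png")
print(manip.observe())
E
```

```text
top knob 0.46 [346. 199.] [479. -95.  83.]
top knob 0.32 [406. 271.] [ 303. -246.   83.]
top axis 0.78 [340. 162.] [576. -79.  36.]
top focus 0.55 [341. 138.] [637. -82.  50.]
top dish_red 0.71 [343. 165.] [568. -88.  50.]
top dish_red 0.5 [359. 143.] [ 626. -129.   50.]
top dish_blue 0.63 [328. 147.] [612. -48.  50.]
top dish_green 0.43 [340. 133.] [650. -78.  50.]
top dish_yellow 0.65 [266. 151.] [600. 113.  50.]
top dish_yellow 0.62 [324. 251.] [346. -44.  50.]
top dish_yellow 0.54 [249. 129.] [655. 158.  50.]
top stage_base 0.88 [342. 163.] [578. -90.   0.]
top stage_base 0.44 [462. 232.] [ 398. -417.    0.]
side axis 0.68 [373. 231.] [580. -89.  36.]
side focus 0.65 [391. 219.] [633. -78.  50.]
side dish_red 0.65 [396. 231.] [ 625. -121.   50.]
side dish_blue 0.41 [378. 211.] [618. -38.  50.]
side dish_blue 0.2 [391. 221.] [631. -83.  50.]
side dish_green 0.53 [393. 222.] [634. -88.  50.]
side dish_yellow 0.65 [328. 199.] [514.  50.  50.]
side dish_yellow 0.6 [349. 191.] [579.  62.  50.]
side dish_yellow 0.6 [364. 177.] [646. 104.  50.]
side stage_base 0.7 [370. 239.] [579. -81.   0.]
{'time': 0.9, 'joint_positions': array([ 1.19746968,  0.61485222, -0.01260591,  1.42339793,  0.00811773,
        1.10341569, -0.04039787]), 'qd': array([ 0.00014036,  0.00077235,  0.00033222,  0.00096835,  0.00202595,
       -0.0003694 ,  0.00025056]), 'effort': array([-4.86861973e-05, -4.69101441e+01,  2.58815959e-01, -1.71346021e+01,
        1.00741326e-02,  1.73226479e-03, -1.26481162e-06]), 'tool_pos': array([ 220.95467253, -611.25976041,  231.32893964]), 'eef_rot': array([-3.14156929e+00, -2.34940239e-05,  3.46883874e-01]), 'wrist_force': array([ 0.17399367,  0.46072753, -0.42108623]), 'moment': array([-0.02158651,  0.00494107, -0.03824505]), 'grasp_force': 0.0, 'finger_gap': 0.9984347886506922}
```

View pics/top0.png

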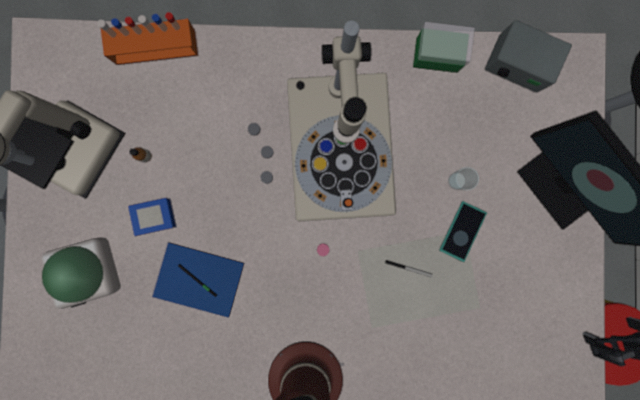

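View pics/side0.png

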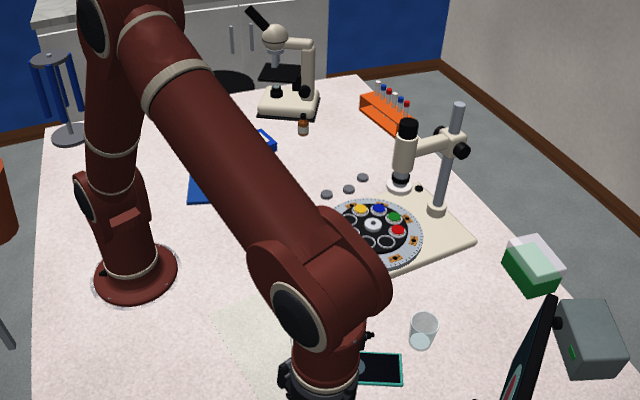

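The top view shows the wheel axis at about (344,162). Red is at (361,144), right of the lens, blue at (326,146) and yellow at (320,163), and the knob is at about (348,202). Grey look-alikes lie at (254,129), (267,152) and (267,177), and a pink one at (323,250). All are off the wheel. Red has to move anticlockwise to reach the lens, so the pin goes from the bottom towards the right, to the shoe at about (376,188). I'll confirm this in an enlarged crop.

Run:
```python
from h import *
s=manip.snapshot("top"); save(s,"crop1.png",(290,105,400,225),5)
f=s["frame"].astype(int);hsv=cv2.cvtColor(s["frame"],cv2.COLOR_RGB2HSV)
# orange dot / coloured parts
m=((hsv[...,0]<22)&(hsv[...,1]>110)&(hsv[...,2]>60)).astype(np.uint8);m[:,:285]=0;m[:,400:]=0;m[:105]=0;m[225:]=0
n,_,st,ce=cv2.connectedComponentsWithStats(m)
for i in range(1,n):
    if st[i,4]>2: print(st[i,4],np.round(ce[i],1),np.round(atz(s,ce[i],36),1),np.round(atz(s,ce[i],96),1), hsv[int(ce[i][1]),int(ce[i][0])])
for nme,h in(("red",(0,178)),("blue",(115,)),("yellow",(25,))):pass
print(s["range_z"][195:210,340:356:2].round())
```

```text
38 [369.4 133.2] [ 654.3 -156.3   36. ] [ 641.3 -147.    96. ] [135  32  16]
40 [313.  136.3] [642.8  -8.4  36. ] [630.5  -8.3  96. ] [ 96 106  12]
75 [359.9 144.2] [ 624.9 -132.    36. ] [ 613.8 -124.2   96. ] [179 203 118]
39 [382.9 160.2] [ 584.  -192.9   36. ] [ 575.3 -181.4   96. ] [ 14 146  35]
41 [303.2 165.4] [565.8  15.8  36. ] [558.3  14.4  96. ] [110  64  12]
4 [314.2 161.5] [576.8 -13.   36. ] [568.6 -12.6  96. ] [ 20 113 133]
5 [320. 169.] [557.4 -28.4  36. ] [550.4 -27.1  96. ] [ 21 135 136]
37 [374.3 187.7] [ 511.4 -171.7   36. ] [ 507.3 -161.4   96. ] [13 60 30]
40 [320.  195.4] [488.4 -29.7  36. ] [485.6 -28.3  96. ] [13 85 27]
45 [348.  202.2] [ 472.1 -103.5   36. ] [470.3 -97.5  96. ] [ 11 186 147]
[[953. 952. 955. 953. 950. 953. 956. 974.]
 [957. 952. 954. 950. 953. 954. 974. 971.]
 [960. 954. 953. 954. 953. 952. 974. 972.]
 [963. 953. 955. 911. 912. 915. 969. 970.]
 [974. 953. 917. 911. 908. 913. 972. 974.]
 [970. 954. 909. 910. 911. 911. 911. 972.]
 [966. 951. 911. 906. 910. 908. 910. 972.]
 [969. 928. 911. 910. 911. 912. 912. 968.]
 [969. 917. 908. 912. 911. 908. 911. 973.]
 [972. 931. 911. 909. 909. 911. 913. 970.]
 [971. 953. 911. 910. 911. 911. 912. 970.]
 [974. 954. 911. 913. 910. 908. 969. 971.]
 [970. 952. 950. 911. 911. 911. 971. 973.]
 [969. 949. 953. 952. 952. 952. 968. 971.]
 [972. 956. 955. 950. 950. 952. 971. 973.]]
```

View pics/crop1.png

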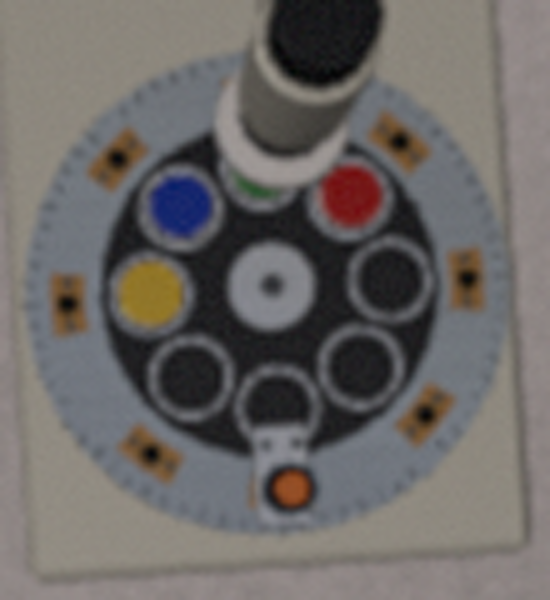

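The crop confirms it. Red is the saturated dish at crop (350,195), right of the lens. The orange dot is at crop (290,488), and the target hole's dark spot is at crop (426,413). Next I'll fit the axis from the holes and get the angle.

Run:
```python
from h import *
from scipy.optimize import least_squares
s=manip.snapshot("top")
H=[atz(s,(290+(a-2)/5,105+(b-2)/5),36)[:2] for a,b in[(117,158),(400,141),(467,278),(426,413),(151,453),(68,303)]]
k=atz(s,(348,202.2),96)[:2]
P=np.array(H)
print(P.round(1))
r=least_squares(lambda p:np.hypot(*(P-p[:2]).T)-105,[576,-88]);c=r.x;print(c,r.fun.round(1))
r=least_squares(lambda p:np.hypot(*(P-p[:2]).T)-p[2],[576,-88,105]);print(r.x,r.fun.round(1))
print("knob",k,np.hypot(*(k-c)))
a=lambda q:np.degrees(np.arctan2(*(q-c)[::-1]))
print(a(k),[round(a(h)%360,1) for h in P],a(P[3])-a(k))
```

```text
[[ 643.1   -8.4]
 [ 655.4 -156.8]
 [ 584.1 -193.3]
 [ 512.7 -173. ]
 [ 488.7  -29.3]
 [ 566.4   15.8]]
[575.40241119 -88.71503736] [ 0.1  0.  -0.1  0.   0.1 -0.1]
[575.40250065 -88.71479961 105.00770576] [ 0.1  0.  -0.1  0.   0.1 -0.2]
knob [470.22851135 -97.41619715] 105.53321463125745
-175.2706234878537 [np.float64(49.9), np.float64(319.6), np.float64(274.7), np.float64(233.3), np.float64(145.6), np.float64(94.9)] 48.613921987045956
```

Fit residuals are 0.1 mm, giving an axis at (575.4,-88.7). The knob is at (470.2,-97.4), and the target hole is 48.6° anticlockwise. Moving above the knob.

{"op": "arm_command", "data": {"increments": [[-0.0, 0, -0.026, 1.7, 3.5, 0, 5], [0, 0, -0.052, 3.4, 7.0, 0, 5], [0, 0, -0.08, 5.1, 10.5, 0, 5], [0, 0, -0.105, 6.8, 14.0, 0, 5], [0, 0, -0.13, 8.5, 17.5, 0, 5], [0, 0, -0.158, 10.2, 21.0, 0, 5], [0, 0, -0.185, 11.9, 24.5, 0, 5], [0, 0, -0.21, 13.6, 28.0, 0, 5], [0, 0, -0.24, 15.3, 31.5, 0, 5], [0, 0, -0.264, 17.0, 35.0, 0, 5]]}}

```text
time: 1.83
tool_pos: [391.6, -259.6, 231.7]
eef_rot: [3.141, -0.001, 0.081]
wrist_force: [0.7, -0.2, -0.7]
finger_gap: 0.587
grasp_force: 0.0
```

{"op": "arm_command", "data": {"increments": [[0, 0, 0, 1.7, 3.5, -1, 5], [0, 0, 0, 3.4, 7.0, -3, 5], [0, 0, 0, 5.1, 10.5, -5, 5], [0, 0, 0, 6.8, 14.0, -7, 5], [0, 0, 0, 7.93, 16.4, -9, 5], [0, 0, 0, 7.93, 16.4, -11, 5], [0, 0, 0, 7.93, 16.4, -11, 5], [0, 0, 0, 7.93, 16.4, -11, 5]]}}

```text
time: 2.5
tool_pos: [469.6, -97.6, 120.9]
eef_rot: [3.142, 0.002, 0.083]
wrist_force: [-0.2, -1.2, -0.0]
finger_gap: 0.59
grasp_force: 0.0
```

Run:
```python
from h import *
s=manip.snapshot("side"); save(s,"s1.png",(300,150,460,270),5)
o=manip.observe();print(o["tool_pos"],o["eef_rot"],o["wrist_force"],o["time"])
for p in([470.2,-97.4,83],[470.2,-97.4,96],[575.4,-88.7,36],o["tool_pos"]): print(proj(s,p))
```

```text
[470.21404191 -98.5917896  121.83032731] [ 3.14056736e+00 -5.18241266e-05  8.09729863e-02] [-0.51836436  0.57052595  0.50877637] 2.55
[335.13255543 229.79836068]
[335.40879366 225.74101081]
[371.63394014 231.37187913]
[336.17756284 217.82486733]
```

View pics/s1.png

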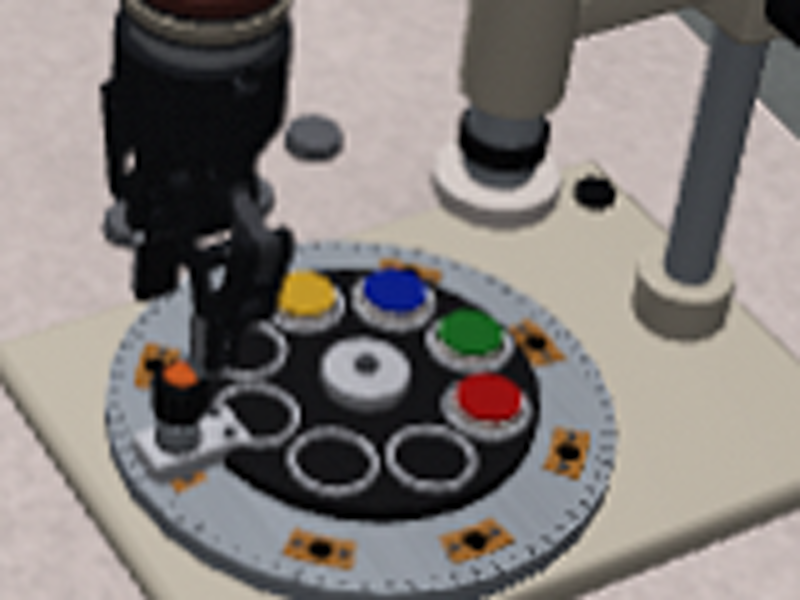

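The side view shows the fingers straddling the knob, centred on the orange dot at crop (181,374). Descending, then closing gradually while watching the force.

{"op": "arm_command", "data": {"increments": [[0, 0, 0, 0, 0, -2, 5], [0, 0, 0, 0, 0, -4, 5], [0, 0, 0, 0, 0, -5.2, 5], [0, 0, 0, 0, 0, -5.2, 4], [0, 0, 0, 0, 0, -5.2, 3.2], [0, 0, 0, 0, 0, -5.2, 3.2], [0, 0, 0, 0, 0, -5.2, 3.2], [0, 0, 0, 0, 0, -5.2, 3.2]]}}

```text
time: 3.22
tool_pos: [471.0, -97.7, 70.5]
eef_rot: [3.141, -0.002, 0.082]
wrist_force: [-0.2, -0.4, 0.3]
finger_gap: 0.374
grasp_force: 0.0
```

{"op": "arm_command", "data": {"increments": [[0, 0, 0, 0, 0, 0, 2.9], [0, 0, 0, 0, 0, 0, 2.9], [0, 0, 0, 0, 0, 0, 2.9]]}}

```text
time: 3.47
tool_pos: [470.4, -97.2, 69.5]
eef_rot: [3.142, -0.0, 0.083]
wrist_force: [-0.2, -0.2, 0.2]
finger_gap: 0.339
grasp_force: 0.0
```

{"op": "arm_command", "data": {"increments": [[0, 0, 0, 0, 0, 0, 2.7], [0, 0, 0, 0, 0, 0, 2.7], [0, 0, 0, 0, 0, 0, 2.7]]}}

```text
time: 3.72
tool_pos: [470.2, -97.2, 69.3]
eef_rot: [-3.142, 0.0, 0.083]
wrist_force: [-0.1, -0.3, -0.0]
finger_gap: 0.314
grasp_force: 0.0
```

{"op": "arm_command", "data": {"increments": [[0, 0, 0, 0, 0, 0, 2.5], [0, 0, 0, 0, 0, 0, 2.3], [0, 0, 0, 0, 0, 0, 2.0], [0, 0, 0, 0, 0, 0, 2.0]]}}

```text
time: 4.05
tool_pos: [470.2, -97.2, 69.5]
eef_rot: [-3.141, -0.0, 0.083]
wrist_force: [-2.1, 0.3, 4.5]
finger_gap: 0.281
grasp_force: 58.7
```

{"op": "arm_command", "data": {"increments": [[0, 0, 0, 0, 0, 0.3, 2.0], [0, 0, 0, 0, 0, 0.6, 2.0], [0, 0, 0, 0, 0, 0.9, 2.0], [0, 0, 0, 0, 0, 1.0, 2.0], [0, 0, 0, 0, 0, 1.0, 2.0], [0, 0, 0, 0, 0, 1.0, 2.0]]}}

```text
time: 4.55
tool_pos: [470.1, -97.1, 79.0]
eef_rot: [-3.141, 0.0, 0.083]
wrist_force: [1.6, 0.1, -6.0]
finger_gap: 0.28
grasp_force: 59.1
```

Run:
```python
import numpy as np
c=np.array([575.4,-88.7])
r0=np.array([470.2,-97.4])-c
for d in (4,8,12,16,20,24,28,32,36,40,43,44,45,46,47,48,48.6,49.2,50,51):
    a=np.radians(d);R=np.array([[np.cos(a),-np.sin(a)],[np.sin(a),np.cos(a)]])
    print(d,a.round(4),((R@r0-r0)/10).round(3))
```

```text
4 0.0698 [ 0.086 -0.732]
8 0.1396 [ 0.223 -1.456]
12 0.2094 [ 0.411 -2.168]
16 0.2793 [ 0.647 -2.866]
20 0.3491 [ 0.932 -3.546]
24 0.4189 [ 1.263 -4.204]
28 0.4887 [ 1.64  -4.837]
32 0.5585 [ 2.06  -5.443]
36 0.6283 [ 2.521 -6.017]
40 0.6981 [ 3.02  -6.559]
43 0.7505 [ 3.419 -6.941]
44 0.7679 [ 3.557 -7.064]
45 0.7854 [ 3.696 -7.184]
46 0.8029 [ 3.838 -7.302]
47 0.8203 [ 3.982 -7.417]
48 0.8378 [ 4.127 -7.53 ]
48.6 0.8482 [ 4.216 -7.597]
49.2 0.8587 [ 4.305 -7.662]
50 0.8727 [ 4.424 -7.748]
51 0.8901 [ 4.576 -7.853]
```

The spring reads 6 N at about 9.5 mm of lift, so the pin is drawn. Turning anticlockwise.

{"op": "arm_command", "data": {"increments": [[0, 0, 0.0698, 0.086, -0.732, 0, 2.0], [0, 0, 0.1396, 0.223, -1.456, 0, 2.0], [0, 0, 0.2094, 0.411, -2.168, 0, 2.0], [0, 0, 0.2793, 0.647, -2.866, 0, 2.0], [0, 0, 0.2793, 0.647, -2.866, 0, 2.0]]}}

```text
time: 4.97
tool_pos: [477.1, -126.9, 79.0]
eef_rot: [3.142, -0.001, 0.363]
wrist_force: [0.6, 1.5, -7.5]
finger_gap: 0.277
grasp_force: 59.5
```

{"op": "arm_command", "data": {"increments": [[0, 0, 0.0698, 0.285, -0.68, 0, 2.0], [0, 0, 0.1396, 0.616, -1.338, 0, 2.0], [0, 0, 0.2094, 0.993, -1.971, 0, 2.0], [0, 0, 0.2793, 1.413, -2.577, 0, 2.0], [0, 0, 0.3491, 1.874, -3.151, 0, 2.0], [0, 0, 0.4189, 2.373, -3.693, 0, 2.0], [0, 0, 0.4712, 2.772, -4.075, 0, 2.0], [0, 0, 0.5061, 3.049, -4.318, 0, 2.0], [0, 0, 0.5061, 3.049, -4.318, 0, 2.0]]}}

```text
time: 5.72
tool_pos: [507.3, -168.9, 78.8]
eef_rot: [-3.141, -0.001, 0.867]
wrist_force: [2.3, 0.7, -7.4]
finger_gap: 0.275
grasp_force: 59.5
```

Run:
```python
from h import *
o=manip.observe();print(o["tool_pos"],o["wrist_force"],o["moment"])
s=manip.snapshot("side"); save(s,"s2.png",(300,150,460,270),5)
c=np.array([575.4,-88.7]);print(np.degrees(np.arctan2(*(np.array(o["tool_pos"][:2])-c)[::-1]))%360)
a=np.radians(233.3);print(proj(s,[c[0]+105*np.cos(a),c[1]+105*np.sin(a),36]))
```

```text
[ 507.3092925  -168.86116686   78.75186414] [ 2.26454151  0.67300092 -7.41317374] [ 0.16591384 -0.41760783  0.06122478]
229.6546747426888
[363.46067019 260.99720913]
```

View pics/s2.png

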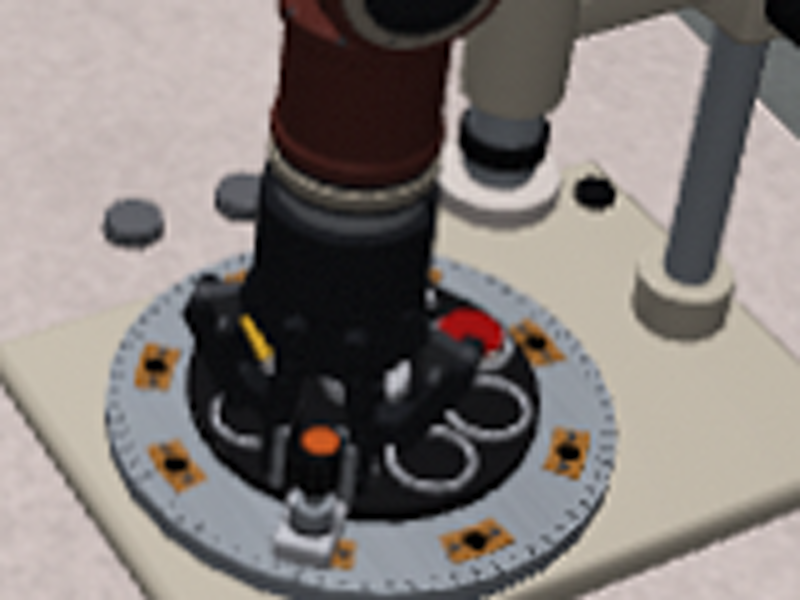

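The wheel is 45° round: the pin arm is at crop (305,540) and the target shoe is just ahead at crop (342,553). Moving on to 48.6° and feeling down a little.

{"op": "arm_command", "data": {"increments": [[0, 0, 0.035, 0.286, -0.233, 0, 2.0], [0, 0, 0.0628, 0.52, -0.413, 0, 2.0], [0, 0, 0.0628, 0.52, -0.413, 0, 2.0], [0, 0, 0.0628, 0.52, -0.413, -0.1, 2.0], [0, 0, 0.0628, 0.52, -0.413, -0.2, 2.0], [0, 0, 0.0628, 0.52, -0.413, -0.25, 2.0], [0, 0, 0.0628, 0.52, -0.413, -0.25, 2.0]]}}

```text
time: 6.35
tool_pos: [512.5, -173.0, 76.8]
eef_rot: [3.141, -0.0, 0.931]
wrist_force: [2.4, 1.8, -6.5]
finger_gap: 0.278
grasp_force: 59.6
```

{"op": "arm_command", "data": {"increments": [[0, 0, 0, 0, 0, -0.1, 2.0], [0, 0, 0, 0, 0, -0.2, 2.0], [0, 0, 0, 0, 0, -0.2, 2.0]]}}

```text
time: 6.6
tool_pos: [512.5, -173.0, 74.8]
eef_rot: [3.142, -0.0, 0.931]
wrist_force: [2.7, 1.9, -6.1]
finger_gap: 0.278
grasp_force: 59.6
```

{"op": "arm_command", "data": {"increments": [[0, 0, 0, 0, 0, -0.15, 2.0], [0, 0, 0, 0, 0, -0.3, 2.0], [0, 0, 0, 0, 0, -0.4, 2.0], [0, 0, 0, 0, 0, -0.47, 2.0], [0, 0, 0, 0, 0, -0.47, 2.0]]}}

```text
time: 7.02
tool_pos: [512.5, -173.0, 70.0]
eef_rot: [-3.142, -0.0, 0.931]
wrist_force: [1.9, 2.3, -3.9]
finger_gap: 0.281
grasp_force: 59.7
```

{"op": "arm_command", "data": {"increments": [[0, 0, 0, 0, 0, -0.04, 2.0], [0, 0, 0, 0, 0, -0.06, 2.0], [0, 0, 0, 0, 0, -0.06, 2.0]]}}

```text
time: 7.27
tool_pos: [512.5, -173.0, 69.7]
eef_rot: [3.142, -0.0, 0.931]
wrist_force: [2.2, 1.5, -4.2]
finger_gap: 0.277
grasp_force: 59.9
```

Releasing; the spring will seat the last fraction.

{"op": "arm_command", "data": {"increments": [[0, 0, 0, 0, 0, 0, 3.0], [0, 0, 0, 0, 0, 0, 4.0], [0, 0, 0, 0, 0, 0, 5.0], [0, 0, 0, 0, 0, 0, 5.0], [0, 0, 0, 0, 0, 0, 5.0], [0, 0, 0, 0, 0, 0, 5.0]]}}

```text
time: 7.77
tool_pos: [512.3, -173.6, 69.6]
eef_rot: [3.141, 0.0, 0.931]
wrist_force: [0.6, 0.7, -0.0]
finger_gap: 0.587
grasp_force: 0.0
```

{"op": "arm_command", "data": {"increments": [[0, 0, 0, 0, 0, 1, 5], [0, 0, 0, 0, 0, 3, 5], [0, 0, 0, 0, 0, 6, 5], [0, 0, 0, 0, 0, 9, 5], [0, 0, 0, -1.5, -2, 12, 5], [0, 0, 0, -4, -5, 14, 5], [0, 0, 0, -5, -8, 15, 5], [0, 0, 0, -5, -11, 15, 5], [0, 0, 0, -5, -14, 15, 5], [0, 0, 0, -5, -14, 15, 5]]}}

```text
time: 8.6
tool_pos: [460.1, -321.8, 220.3]
eef_rot: [3.138, 0.005, 0.92]
wrist_force: [0.0, -0.7, -0.6]
finger_gap: 0.583
grasp_force: 0.0
```

Run:
```python
from h import *
o=manip.observe();print(o["tool_pos"],o["wrist_force"],o["time"])
s=manip.snapshot("top"); save(s,"t3.png",(290,105,400,225),5)
hsv=cv2.cvtColor(s["frame"],cv2.COLOR_RGB2HSV);m=((hsv[...,0]<22)&(hsv[...,1]>110)&(hsv[...,2]>90)).astype(np.uint8)
m[:,285+75:400]*=1
n,_,st,ce=cv2.connectedComponentsWithStats(m[180:210,355:395])
c=np.array([575.4,-88.7])
for i in range(1,n):
    p=ce[i]+[355,180];P=atz(s,p,96);print(st[i,4],p,P,np.degrees(np.arctan2(*(P[:2]-c)[::-1]))%360)
    z=s["range_z"];print(z[int(p[1])-1:int(p[1])+2,int(p[0])-1:int(p[0])+2])
s=manip.snapshot("side"); save(s,"s3.png",(300,150,460,270),5)
```

```text
[ 460.12240206 -321.75383858  220.32743631] [ 0.03070049 -0.74638267 -0.57297642] 8.6
37 [378.91891892 185.83783784] [ 512.0178012  -172.73456616   96.        ] 232.9749547643451
[[913.0015  911.2686  911.9672 ]
 [911.992   913.3475  909.7084 ]
 [916.5651  911.29846 910.52576]]
```

View pics/s3.png

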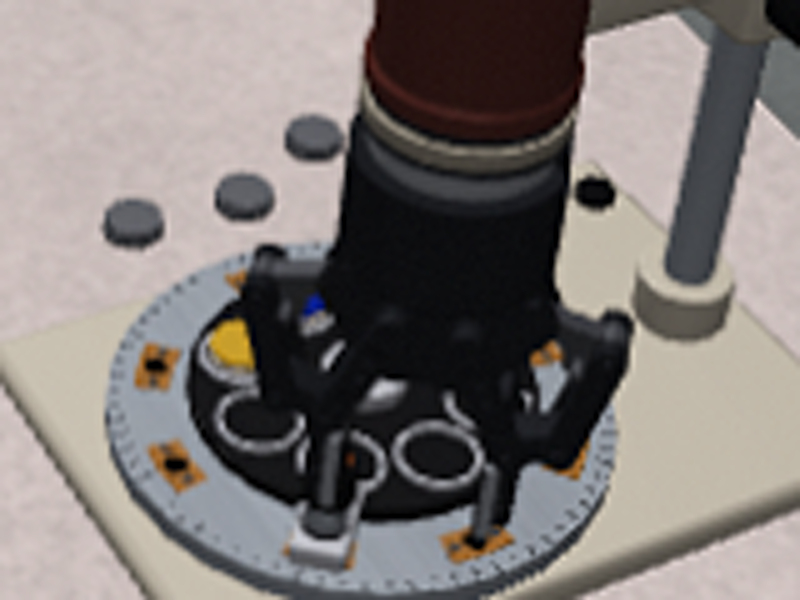

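View pics/t3.png

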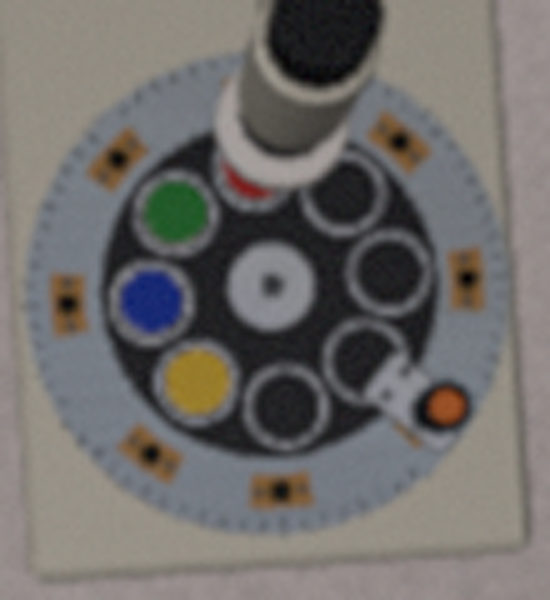

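The top view shows red under the lens at crop (248,180), with all the dishes seated. The knob is over the target shoe at crop (447,405), and its range matches the starting home height. The gripper is clear, so I'm handing in.

```bash
python3 -c "
from station import manip
print(manip.close_job())"
```

```text
the job is handed in; nothing more can be done
None
```

The red dish is under the lens: I turned the wheel one station anticlockwise (48.6°), and the pin's measured height matches fully home in that station's hole. The gripper was released and clear when I handed the job in at about 9 s; no verdict came back.

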